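Take the full dust cartridge out of the filter station

ROBOT

A 6-joint arm with a two-finger parallel gripper is mounted at the origin on a cart in front of the work surface, level with it; the furniture and walls round the work are solid. World frame = base frame: x ahead of the robot, y to its left, z up, the work surface at z = 0. Lengths are in m, angles in rad, forces in N, time in s.
With the tool pointing down it reaches from about 0.35 to 0.875 m from the base axis. Payload 15.5 kg.
Tool frame: the origin (TCP) lies at the very end of the fingers, on their centre line; the grasp point (between the pads) lies 19 mm behind it; z points along the fingers, y is the direction in which the jaws open and shut (so a half turn about z gives the same grasp; the last joint's range is limited). The gripper opens to 85 mm and grips with 20 to 120 N. Pads are 22 mm wide; open, the fingers measure 114 mm over their backs; the gripper's body (76 mm by 85 mm) begins 54 mm behind the grasp point. The pads swing forward as they close: fully open they stand 13 mm farther back than shut.
Start: joints at [-1.222, 0.494, 1.345, -0, 1.302, -0.096], TCP at [0.269, -0.564, 0.231] pointing down, gripper open.
Joint ranges: [-2.91, 2.91], [-0.82, 2.16], [0.22, 2.67], [-1.22, 4.37], [0.12, 2.79], [-3.08, 3.08]. Speed limits (rad/s): [1.89, 1.89, 2.57, 3.01, 3.01, 3.01].

INTERFACE

Orientations are given as [roll, pitch, yaw] about the fixed x, y, z axes, in that order (R = Rz(yaw) Ry(pitch) Rx(roll)).
In Python, from station import bot, imaging gives the robot as it stands. The module is installed in compiled form; this text tells all that it offers.
- The arm moves only by the shell command python3 -m crank 'ROWS' [FORCE]. ROWS is JSON, a list of rows, each a list of 7 numbers: the turn, a rotation vector about the tool's x, y, z as a fraction of full scale, then the shift along the tool's x, y, z as a fraction of full scale, then the gripper command: -1 is fully open, 1 is shut, values between are in proportion. In form: [[ax, ay, az, x, y, z, gripper], ...]. A call has 1 to 5 rows; each row shifts and turns the pose as measured when the row begins, along the tool's axes as they then stand; what a row does not reach is not made up. Full scale, the value 1, is 4 cm for a shift and 5 degrees for a turn. A row lasts 1/12 s, in which the tool goes at most 41.7 mm and 7.16 degrees, less where a joint would pass 70% of its speed; a pose out of reach is approached as far as the arm can. A call with a number of a shift or a turn outside -1 to 1 is refused whole. A call with a gripper value outside its range is refused whole. The fingers move at their own pace and stop on an object; FORCE is the grip in N (left out, the last holds). Time passes only in rows, so rows that do not move let the fingers close. It gives the time, the measured TCP pose, the force and the opening at its end, in the units of the state.
- bot.get_obs(): the state, without advancing time (a new reading comes with each control period).
- imaging.grab_frame(name): name is "scene" or "side" or "wrist"; returns a dict with "color" (384x512x3 uint8, red, green, blue), "K" (3x3 intrinsics, pixels), "R" (3x3) and "t" (3): a world point X has camera coordinates R X + t. Camera axes: x right, y down, z forward; pixel columns grow to the right and rows downward; lengths in m; the calibration is good to about 2 mm. A picture is of the moment at which its call begins. There is no depth.
- bot.job_done(): hands the job in, once; it reports no verdict.
The state is a dict: "clock": time; "joint_pos": joint angles; "dq": joint speeds; "joint_torque": joint torques, N m; "ee_pos": TCP position; "tcp_rot": TCP orientation; "wrist_force": force on the tool from outside, world axes, zero at the start; "ft_torque": the same for the moment, N m; "opening": opening from 0.0 (shut) to 1.0 (fully open).
Only numpy, scipy, OpenCV 4.12 (cv2) and the standard library are available. Lean on these libraries where they do the work, as an engineer would, in place of code of your own. Each camera call takes 0.05 s, during which the arm holds its last target.

TASK

In the grey dust-filter station, press the cartridge with the round knob further down until its catch lets go, let it spring up, then draw it out and set it gently down in the black dish. Leave the cartridge with the straight bar grip latched in its bay.

Things in the scene. Friction and masses are not known exactly. Their poses are not given: they have to be found in the camera images.
- station: Grey dust-filter box fixed to the table, foot 116 x 188 mm, 70 mm high, hose stub on its +x side. Origin: centre of its underside, at table height; z up, y along its length. Its flat top (z = 70 mm) has two alike bays (openings 28 x 38 mm, 38 along y) centred at x = 0, y = +40 and -40 mm; either cartridge may be in either. Cartridges stand upright in them, held by a hidden catch against a spring.
- knob_cartridge: Cartridge to take out: black body 26 x 36 x 50 mm (x, y, z), about 70 g, with a round white knob upright on its top centre, 25 mm across, 20 mm high. Origin: centre of its underside; z up, knob top at z = 70 mm; axes as the station's at the start. Latched, its underside is 18 mm above the table, so the knob top is 18 mm above the station's top. Pulling does not free it; see bar_cartridge for the catch.
- bar_cartridge: Cartridge to leave latched: same body, frame and catch; its grip is a white bar 12 x 34 mm (34 along y), 20 mm high. Catch of both: pressed 7 to 8 mm deeper than latched (bottom stop at 10 mm; takes 7 to 10 N on the grip) it lets go; when the hand lifts, the spring raises the cartridge to 26 mm above latched height, where it stands loose and lifts straight out (24 mm of it still in the bay).
- dish: Shallow round black dish, fixed to the table, 204 mm across the rim and 30 mm high, sloping sides, nearly flat floor a few mm above the table. Origin: centre of its underside, on the table.
Not all that is in view belongs to the job. Leave any green or orange look-alike of the knob_cartridge alone.

How it is judged:
By the outcome, as a careful person would: the job done as asked, in the order asked, and still so for the second after the job is handed in, with the robot touching nothing.
It also fails if it takes over 45 s, if anything falls off the work surface, if the arm or the gripper's body presses on something with over 40 N, if the wrist force passes 120 N, or if a joint passes its speed limit or range.

## Working session

There is one attempt and no reset: what is moved stays moved. The work goes in short steps, Python scripts to look and compute and a shell command to move; the robot and the scene stay as the last step left them, time stands still between calls to the robot, and variables do not carry over. Pictures are saved under pics/ and viewed, and the job is handed in when it is done.

```bash
mkdir -p pics
python3 - <<'E'
from station import bot, imaging
import cv2
print(bot.get_obs())
for n in ["scene","side","wrist"]:
    f=imaging.grab_frame(n); cv2.imwrite(f"pics/{n}0.png",f["color"][:,:,::-1]); print(n,f["K"],f["R"],f["t"])
E
```

```text
{'clock': 0.0, 'joint_pos': array([-1.22152177e+00,  4.94210423e-01,  1.34615582e+00,  2.89949741e-05,
        1.30251004e+00, -9.54893272e-02]), 'dq': array([-0.0020089 , -0.00083701,  0.00100865,  0.0009259 ,  0.00076724,
       -0.00041999]), 'joint_torque': array([ 2.27395562e-04, -8.82157159e+01, -3.83863091e+01, -2.56716303e-04,
        9.95803362e-03,  7.70261295e-05]), 'ee_pos': array([ 0.26879092, -0.56383141,  0.23067496]), 'tcp_rot': array([-3.14031753e+00, -1.50207388e-04,  4.44756085e-01]), 'wrist_force': array([-0.32608651, -0.11427325, -1.1322617 ]), 'ft_torque': array([-0.04581127, -0.01869269,  0.03433298]), 'opening': 1.0027887774952364}
scene [[366.33232794   0.         255.08288803]
 [  0.         366.33232794 187.77820368]
 [  0.           0.           1.        ]] [[-0.51967004 -0.85401458  0.02453851]
 [-0.45796701  0.25419775 -0.85185076]
 [ 0.72125534 -0.45391915 -0.52320946]] [0.51522326 0.23466897 0.64329368]
side [[436.87422119   0.         254.79781634]
 [  0.         436.87422119 189.97033613]
 [  0.           0.           1.        ]] [[-0.99422079 -0.10731914 -0.0027598 ]
 [-0.04795327  0.46695295 -0.88298099]
 [ 0.09604946 -0.87774572 -0.46940063]] [ 0.62373927 -0.05876264  1.02828557]
wrist [[269.65838788   0.         252.37821769]
 [  0.         269.65838788 185.36633058]
 [  0.           0.           1.        ]] [[ 0.43033399 -0.90266576 -0.00267889]
 [-0.86683055 -0.41407434  0.27775391]
 [-0.25182821 -0.11720481 -0.96064852]] [-0.62329948 -0.03541461  0.37978137]
```

View pics/scene0.png

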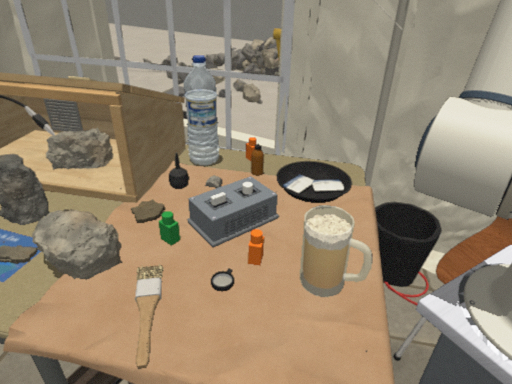

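View pics/side0.png

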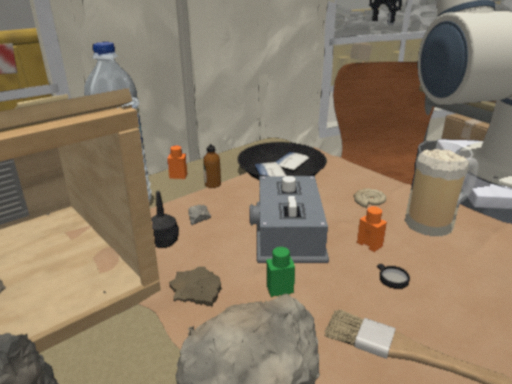

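View pics/wrist0.png

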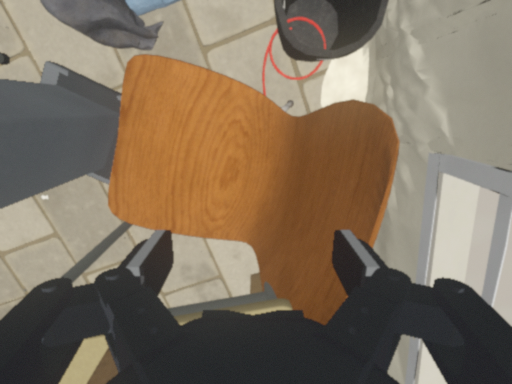

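```bash
cat > h.py <<'E'
import numpy as np, cv2
def ray(f,u,v):
    d=f["R"].T@np.linalg.inv(f["K"])@np.array([u,v,1.]); c=-f["R"].T@f["t"]; return c,d
def onz(f,u,v,z):
    c,d=ray(f,u,v); return (c+d*(z-c[2])/d[2])
def proj(f,X):
    p=f["K"]@(f["R"]@np.asarray(X,float)+f["t"]); return p[:2]/p[2]
def tri(a,b):
    A=[];y=[]
    for f,u,v in (a,b):
        c,d=ray(f,u,v); d=d/np.linalg.norm(d); M=np.eye(3)-np.outer(d,d); A.append(M); y.append(M@c)
    A=np.vstack(A); y=np.hstack(y); x,r,_,_=np.linalg.lstsq(A,y,rcond=None); return x,np.sqrt(r)
E
python3 - <<'E'
import cv2
a=cv2.imread("pics/scene0.png")[150:250,170:370]; b=cv2.imread("pics/side0.png")[130:270,230:340]
cv2.imwrite("pics/ca.png",cv2.resize(a,None,fx=4,fy=4,interpolation=cv2.INTER_CUBIC))
cv2.imwrite("pics/cb.png",cv2.resize(b,None,fx=4,fy=4,interpolation=cv2.INTER_CUBIC))
E
```

```text
(no output)
```

View pics/ca.png

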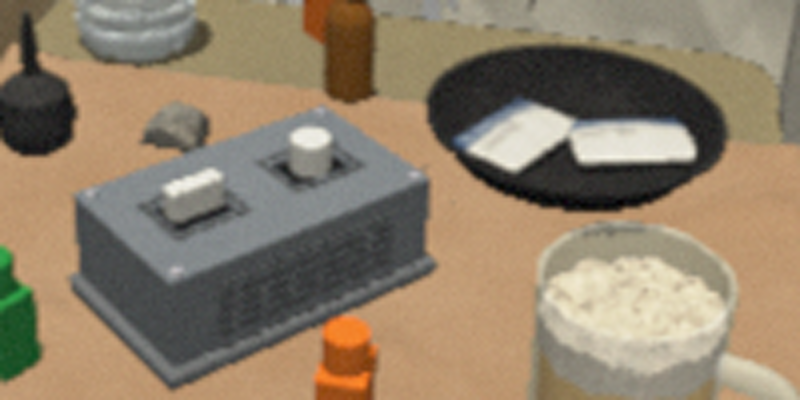

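View pics/cb.png

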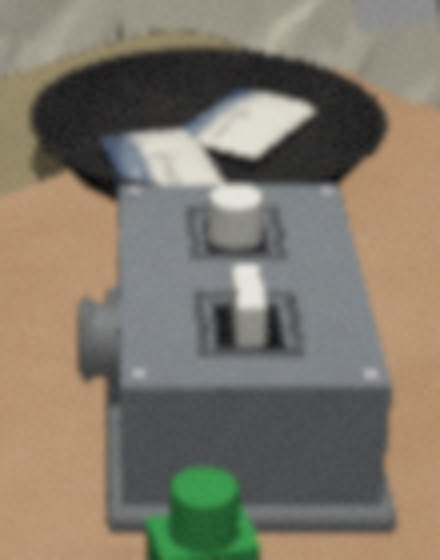

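Run:
```python
from station import bot, imaging
from h import *
s=imaging.grab_frame("scene"); d=imaging.grab_frame("side")
S=lambda x,y:(s,170+x/4-.375,150+y/4-.375); D=lambda x,y:(d,230+x/4-.375,130+y/4-.375)
for n,p,q in [("knobtop",(311,137),(236,197)),("bar",(193,182),(247,268))]:
    print(n,tri(S(*p),D(*q)),onz(*S(*p),.088),onz(*D(*q),.088))
P=[onz(*S(*p),.07) for p in [(78,195),(175,275),(428,178),(322,110)]]
Q=[onz(*D(*p),.07) for p in [(388,385),(120,388),(120,187),(343,187)]]
print(np.round(P,4),np.mean(P,0));print(np.round(Q,4),np.mean(Q,0))
print("side lens",[np.linalg.norm(P[i]-P[i-1]) for i in range(4)],[np.linalg.norm(Q[i]-Q[i-1]) for i in range(4)])
# dish rim ellipse: extreme pts
for nm,E,pts in [("scene",S,[(428,105),(575,47),(727,128),(590,207),(480,185),(690,185),(470,65),(660,65)]),("side",D,[(33,112),(210,48),(386,120),(100,62),(330,70)])]:
    X=np.array([onz(*E(*p),.030)[:2] for p in pts])
    A=np.c_[2*X,np.ones(len(X))]; c=np.linalg.lstsq(A,(X**2).sum(1),rcond=None)[0]
    print(nm,c[:2],"r",np.sqrt(c[2]+c[0]**2+c[1]**2))
for p in [(515,135),(635,142)]: print("card",onz(*S(*p),.008))
print("mug",onz(*S(640,270),.1))
```

```text
knobtop (array([0.53462987, 0.30158459, 0.087361  ]), array([0.00156682])) [0.53543415 0.3008756  0.088     ] [0.53417775 0.30520142 0.088     ]
bar (array([0.52592966, 0.38056432, 0.0908337 ]), array([0.00421899])) [0.52538733 0.38162183 0.088     ] [0.52716402 0.36964609 0.088     ]
[[0.5699 0.4317 0.07  ]
 [0.4753 0.4174 0.07  ]
 [0.4888 0.2496 0.07  ]
 [0.586  0.2631 0.07  ]] [0.53001201 0.34047967 0.07      ]
[[0.4709 0.4242 0.07  ]
 [0.5726 0.4369 0.07  ]
 [0.5895 0.2641 0.07  ]
 [0.4855 0.2534 0.07  ]] [0.52963027 0.34464447 0.07      ]
side lens [np.float64(0.16938809427737878), np.float64(0.0957350866573174), np.float64(0.16831059882720117), np.float64(0.09819178408623055)] [np.float64(0.17137132689852377), np.float64(0.10252424848667552), np.float64(0.17359636918160828), np.float64(0.10458475537995794)]
scene [0.55152013 0.08389893] r 0.10425694730179307
side [0.55640178 0.08394311] r 0.09989732644203797
card [0.58410703 0.10815198 0.008     ]
card [0.5363318  0.04120045 0.008     ]
mug [0.32955823 0.23343567 0.1       ]
```

```bash
cat > plan.py <<'E'
import sys, numpy as np
from station import bot
# target x y z yawdeg ; prints remaining shift in tool axes (full-scale units) for next 5 rows
def plan(T,yawd,n=5,o=None):
    o=o or bot.get_obs(); p=np.array(o["ee_pos"]); y=np.degrees(o["tcp_rot"][2])
    print("t",round(o["clock"],2),"p",p.round(4),"rpy",np.degrees(o["tcp_rot"]).round(2),"F",np.round(o["wrist_force"],1),"open",round(o["opening"],3))
    for i in range(n):
        dy=(yawd-y+180)%360-180; a=np.clip(-dy/5,-1,1)
        e=np.array(T)-p; c,s=np.cos(np.radians(y)),np.sin(np.radians(y))
        L=np.linalg.norm(e); st=e*min(1,.04/L) if L>1e-6 else e
        t=np.array([c*st[0]+s*st[1], s*st[0]-c*st[1], -st[2]])/.04
        print("az %.2f  xyz %s  left %.3f m %.1f deg"%(a,t.round(2),L,dy)); p=p+st; y-=a*5
if __name__=="__main__":
    v=list(map(float,sys.argv[1:])); plan(v[:3],v[3])
E
python3 plan.py .534 .302 .23 95
```

```text
t 0.25 p [ 0.2689 -0.564   0.231 ] rpy [-1.7996e+02 -1.0000e-02  2.5480e+01] F [-0.3  0.4 -0.3] open 1.0
az -1.00  xyz [ 0.68 -0.74  0.  ]  left 0.906 m 69.5 deg
az -1.00  xyz [ 0.74 -0.68  0.  ]  left 0.866 m 64.5 deg
az -1.00  xyz [ 0.79 -0.61  0.  ]  left 0.826 m 59.5 deg
az -1.00  xyz [ 0.84 -0.54  0.  ]  left 0.786 m 54.5 deg
az -1.00  xyz [ 0.89 -0.46  0.  ]  left 0.746 m 49.5 deg
```

```bash
python3 -m crank '[[0,0,-1,0.68,-0.74,0,1],[0,0,-1,0.74,-0.68,0,1],[0,0,-1,0.79,-0.61,0,1],[0,0,-1,0.84,-0.54,0,1],[0,0,-1,0.89,-0.46,0,1]]' 40; python3 plan.py .534 .302 .23 95
```

```text
clock: 0.67
ee_pos: [0.326, -0.3726, 0.2291]
tcp_rot: [3.14, 0.002, 0.888]
wrist_force: [1.4, -1.1, 0.4]
opening: 0.299
t 0.67 p [ 0.326  -0.3726  0.2291] rpy [1.7991e+02 1.1000e-01 5.0890e+01] F [ 1.4 -1.1  0.4] open 0.299
az -1.00  xyz [ 0.93 -0.37 -0.  ]  left 0.706 m 44.1 deg
az -1.00  xyz [ 0.96 -0.29 -0.  ]  left 0.666 m 39.1 deg
az -1.00  xyz [ 0.98 -0.21 -0.  ]  left 0.626 m 34.1 deg
az -1.00  xyz [ 0.99 -0.12 -0.  ]  left 0.586 m 29.1 deg
az -1.00  xyz [ 1.   -0.03 -0.  ]  left 0.546 m 24.1 deg
```

```bash
python3 -m crank '[[0,0,-1,0.93,-0.37,0,1],[0,0,-1,0.96,-0.29,0,1],[0,0,-1,0.98,-0.21,0,1],[0,0,-1,0.99,-0.12,0,1],[0,0,-1,1,-0.03,0,1]]'; python3 plan.py .534 .302 .23 95
```

```text
clock: 1.08
ee_pos: [0.3838, -0.1723, 0.2289]
tcp_rot: [3.14, 0.003, 1.345]
wrist_force: [2.6, -0.9, 1.2]
opening: -0.001
t 1.08 p [ 0.3838 -0.1723  0.2289] rpy [1.7989e+02 1.6000e-01 7.7040e+01] F [ 2.6 -0.9  1.2] open -0.001
az -1.00  xyz [ 1.    0.08 -0.  ]  left 0.498 m 18.0 deg
az -1.00  xyz [ 0.99  0.17 -0.  ]  left 0.458 m 13.0 deg
az -1.00  xyz [ 0.97  0.25 -0.  ]  left 0.418 m 8.0 deg
az -0.59  xyz [ 0.94  0.34 -0.  ]  left 0.378 m 3.0 deg
az -0.00  xyz [ 0.92  0.38 -0.  ]  left 0.338 m 0.0 deg
```

```bash
python3 -m crank '[[0,0,-1,1,0.08,0,1],[0,0,-1,0.99,0.17,0,1],[0,0,-1,0.97,0.25,0,1],[0,0,-0.6,0.94,0.34,0,1],[0,0,0,0.92,0.38,0,1]]'; python3 plan.py .534 .302 .23 95
python3 - <<'E'
from station import imaging
import cv2
cv2.imwrite("pics/w1.png",imaging.grab_frame("wrist")["color"][:,:,::-1])
E
```

```text
clock: 1.5
ee_pos: [0.4427, 0.0279, 0.2294]
tcp_rot: [3.138, 0.004, 1.681]
wrist_force: [2.1, -0.3, -0.0]
opening: -0.002
t 1.5 p [0.4427 0.0279 0.2294] rpy [179.8    0.24  96.29] F [ 2.1 -0.3 -0. ] open -0.002
az 0.26  xyz [ 0.91  0.42 -0.  ]  left 0.289 m -1.3 deg
az -0.00  xyz [ 0.92  0.4  -0.  ]  left 0.249 m 0.0 deg
az -0.00  xyz [ 0.92  0.4  -0.  ]  left 0.209 m 0.0 deg
az -0.00  xyz [ 0.92  0.4  -0.  ]  left 0.169 m 0.0 deg
az -0.00  xyz [ 0.92  0.4  -0.  ]  left 0.129 m 0.0 deg
```

View pics/w1.png

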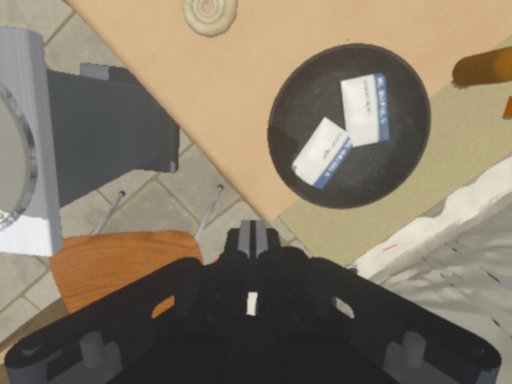

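The wrist view shows the dish rim as a circle at about (349,126) with radius 81 px. Two sachets lie in it at (366,108) and (322,153), and there is bare floor at about (315,105).

Run:
```python
from station import imaging
from h import *
f=imaging.grab_frame("wrist")
g=f["color"].astype(int)
X=np.array([onz(f,u,v,.03)[:2] for u,v in [(268,126),(349,44),(431,125),(349,208),(291,68),(406,68),(407,184),(291,184)]])
A=np.c_[2*X,np.ones(len(X))]; c=np.linalg.lstsq(A,(X**2).sum(1),rcond=None)[0]
print("dish",c[:2],np.sqrt(c[2]+c[0]**2+c[1]**2))
for n,u,v in [("freeUL",312,105),("freeLR",380,165),("c1 corners",341,81),("",384,73),("",389,140),("",348,145),("c2",327,118),("",353,139),("",318,188),("",292,165)]: print(n,onz(f,u,v,.006).round(4))
```

```text
dish [0.56132075 0.08813136] 0.10133491716966585
freeUL [0.5146 0.1168 0.006 ]
freeLR [0.6219 0.0487 0.006 ]
c1 corners [0.5462 0.1497 0.006 ]
 [0.5983 0.1651 0.006 ]
 [0.6257 0.0837 0.006 ]
 [0.572  0.0709 0.006 ]
c2 [0.5371 0.1028 0.006 ]
 [0.5771 0.0796 0.006 ]
 [0.5424 0.0065 0.006 ]
 [0.5008 0.0353 0.006 ]
```

```bash
python3 -m crank '[[0,0,0.25,0.91,0.42,0,1],[0,0,0,0.92,0.4,0,1],[0,0,0,0.92,0.4,0,1],[0,0,0,0.92,0.4,0,1],[0,0,0,0.92,0.4,0,1]]'; python3 plan.py .534 .302 .23 95
python3 - <<'E'
from station import imaging
import cv2
cv2.imwrite("pics/w2.png",imaging.grab_frame("wrist")["color"][:,:,::-1])
E
```

```text
clock: 2.02
ee_pos: [0.5061, 0.2198, 0.2291]
tcp_rot: [3.138, 0.005, 1.654]
wrist_force: [1.2, -0.7, -0.1]
opening: 0.003
t 2.02 p [0.5061 0.2198 0.2291] rpy [179.79   0.31  94.78] F [ 1.2 -0.7 -0.1] open 0.003
az -0.04  xyz [ 0.92  0.4  -0.01]  left 0.087 m 0.2 deg
az -0.00  xyz [ 0.92  0.4  -0.01]  left 0.047 m 0.0 deg
az -0.00  xyz [ 0.15  0.07 -0.  ]  left 0.007 m 0.0 deg
az -0.00  xyz [ 0.  0. -0.]  left 0.000 m 0.0 deg
az -0.00  xyz [ 0.  0. -0.]  left 0.000 m 0.0 deg
```

View pics/w2.png

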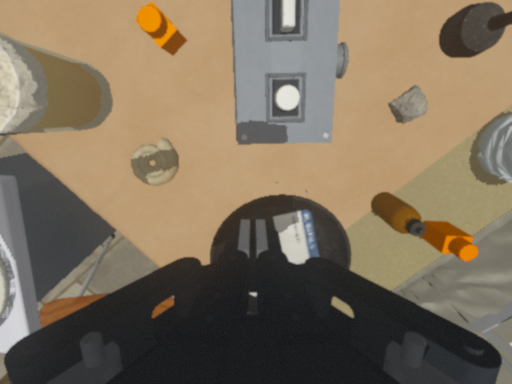

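```bash
python3 - <<'E'
from station import imaging
from h import *
f=imaging.grab_frame("wrist"); cv2.imwrite("pics/w3.png",f["color"][:,:,::-1])
c=f["color"].astype(int); m=((c.min(2)>185)).astype(np.uint8)
n,l,st,ce=cv2.connectedComponentsWithStats(m)
for i in range(1,n):
    if st[i,4]>100: print(st[i],ce[i],onz(f,*ce[i],.088).round(4))
for n in("scene","side"):
    g=imaging.grab_frame(n); print(n,proj(g,[.534,.302,.088]))
E
python3 plan.py .534 .302 .15 95
```

```text
[280   0  11  33 352] [285.01420455  15.80113636] [0.5269 0.3808 0.088 ]
[274  92  22  24 416] [284.30769231 103.57211538] [0.5354 0.3035 0.088 ]
[281 224  24  39 542] [292.57195572 244.98339483] [0.5637 0.1471 0.088 ]
[   0  241   25  115 1261] [ 10.27835052 312.36082474] [0.2209 0.024  0.088 ]
scene [247.26775346 184.27636313]
side [288.79679107 178.07522815]
t 2.22 p [0.5057 0.2186 0.2286] rpy [179.84   0.32  94.9 ] F [-0.9 -0.9 -0.8] open -0.001
az -0.02  xyz [0.68 0.3  0.67]  left 0.118 m 0.1 deg
az -0.00  xyz [0.68 0.3  0.67]  left 0.078 m 0.0 deg
az -0.00  xyz [0.65 0.29 0.63]  left 0.038 m 0.0 deg
az -0.00  xyz [ 0.  0. -0.]  left 0.000 m 0.0 deg
az -0.00  xyz [ 0.  0. -0.]  left 0.000 m 0.0 deg
```

View pics/w3.png

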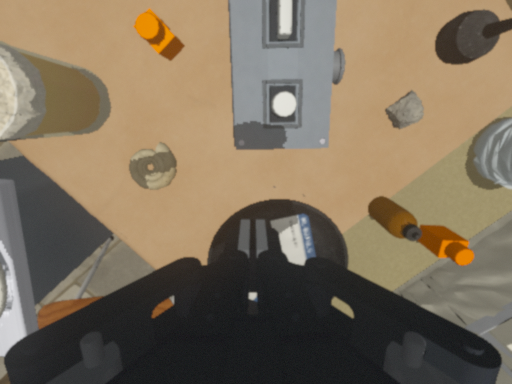

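```bash
python3 -m crank '[[0,0,-0.05,0.68,0.3,0.67,1],[0,0,0,0.68,0.3,0.67,1],[0,0,0,0.65,0.29,0.63,1],[0,0,0,0,0,0,1]]'; python3 plan.py .535 .3025 .105 95.5
```

```text
clock: 2.55
ee_pos: [0.5366, 0.2975, 0.1488]
tcp_rot: [3.135, 0.006, 1.653]
wrist_force: [-2.6, -0.2, 0.1]
opening: -0.003
t 2.55 p [0.5366 0.2975 0.1488] rpy [179.64   0.37  94.74] F [-2.6 -0.2  0.1] open -0.003
az -0.15  xyz [ 0.11 -0.03  0.99]  left 0.044 m 0.8 deg
az -0.00  xyz [ 0.01 -0.    0.1 ]  left 0.004 m 0.0 deg
az -0.00  xyz [ 0.  0. -0.]  left 0.000 m 0.0 deg
az -0.00  xyz [ 0.  0. -0.]  left 0.000 m 0.0 deg
az -0.00  xyz [ 0.  0. -0.]  left 0.000 m 0.0 deg
```

```bash
python3 -m crank '[[0.07,0.07,-0.15,0.11,-0.03,0.9,1],[0,0,0,0.03,0,0.15,1],[0,0,0,0,0,0,1]]'; python3 plan.py .535 .3025 .105 95.5
```

```text
clock: 2.8
ee_pos: [0.5357, 0.2994, 0.1057]
tcp_rot: [-3.141, 0.001, 1.664]
wrist_force: [-0.2, 0.1, 1.3]
opening: -0.001
t 2.8 p [0.5357 0.2994 0.1057] rpy [-1.7994e+02  8.0000e-02  9.5340e+01] F [-0.2  0.1  1.3] open -0.001
az -0.03  xyz [ 0.08 -0.01  0.02]  left 0.003 m 0.2 deg
az -0.00  xyz [ 0.  0. -0.]  left 0.000 m 0.0 deg
az -0.00  xyz [ 0.  0. -0.]  left 0.000 m 0.0 deg
az -0.00  xyz [ 0.  0. -0.]  left 0.000 m 0.0 deg
az -0.00  xyz [ 0.  0. -0.]  left 0.000 m 0.0 deg
```

```bash
python3 -m crank '[[0,0,0,0.08,0,0.15,1],[0,0,0,0.02,0,0.15,1],[0,0,0,0.02,0,0.1,1],[0,0,0,0,0,0,1]]'; python3 plan.py .535 .3025 .08 95.5
```

```text
clock: 3.13
ee_pos: [0.5369, 0.3015, 0.0931]
tcp_rot: [3.139, 0.001, 1.66]
wrist_force: [-1.0, 0.6, 0.2]
opening: 0.002
t 3.13 p [0.5369 0.3015 0.0931] rpy [1.7984e+02 7.0000e-02 9.5090e+01] F [-1.   0.6  0.2] open 0.002
az -0.08  xyz [ 0.03 -0.05  0.33]  left 0.013 m 0.4 deg
az -0.00  xyz [ 0.  0. -0.]  left 0.000 m 0.0 deg
az -0.00  xyz [ 0.  0. -0.]  left 0.000 m 0.0 deg
az -0.00  xyz [ 0.  0. -0.]  left 0.000 m 0.0 deg
az -0.00  xyz [ 0.  0. -0.]  left 0.000 m 0.0 deg
```

Run:
```python
from station import imaging
import cv2
a=imaging.grab_frame("scene")["color"][130:250,180:340,::-1]; b=imaging.grab_frame("side")["color"][130:250,220:380,::-1]
cv2.imwrite("pics/p1.png",cv2.resize(cv2.hconcat([a,b]),None,fx=2.5,fy=2.5,interpolation=cv2.INTER_CUBIC))
```

```text
(no output)
```

View pics/p1.png

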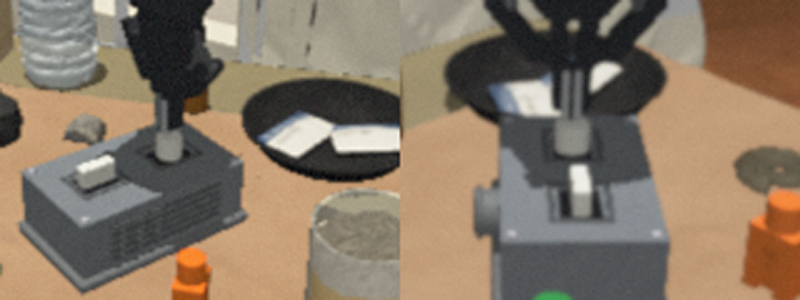

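The closed fingertips sit centred just above the knob in both views (about (170,130) and (573,125) in the montage). Next I press down in small steps.

```bash
python3 -m crank '[[0,0,-0.08,0.03,-0.04,0.12,1],[0,0,0,0,0,0.12,1],[0,0,0,0,0,0.05,1]]'; python3 plan.py .535 .3025 .080 95.5
```

```text
clock: 3.48
ee_pos: [0.5363, 0.3034, 0.0833]
tcp_rot: [3.135, -0.0, 1.668]
wrist_force: [-2.0, -0.4, 7.3]
opening: -0.004
t 3.48 p [0.5363 0.3034 0.0833] rpy [ 1.7961e+02 -1.0000e-02  9.5560e+01] F [-2.  -0.4  7.3] open -0.004
az 0.01  xyz [-0.02 -0.04  0.08]  left 0.004 m -0.1 deg
az -0.00  xyz [ 0.  0. -0.]  left 0.000 m 0.0 deg
az -0.00  xyz [ 0.  0. -0.]  left 0.000 m 0.0 deg
az -0.00  xyz [ 0.  0. -0.]  left 0.000 m 0.0 deg
az -0.00  xyz [ 0.  0. -0.]  left 0.000 m 0.0 deg
```

```bash
python3 -m crank '[[0,0,0,0,-0.02,0.09,1],[0,0,0,0,0,0.04,1]]'; python3 -m crank '[[0,0,0,0,0,0.02,1]]'
```

```text
clock: 3.65
ee_pos: [0.5359, 0.3035, 0.0784]
tcp_rot: [3.133, -0.0, 1.668]
wrist_force: [-1.6, -2.1, 18.6]
opening: -0.003
clock: 3.73
ee_pos: [0.5365, 0.3038, 0.0783]
tcp_rot: [3.132, -0.001, 1.669]
wrist_force: [-2.3, -2.6, 24.9]
opening: 0.001
```

```bash
python3 -m crank '[[0,0,0,0,0,-0.2,1],[0,0,0,0,0,-0.4,1],[0,0,0,0,0,-0.5,1],[0,0,0,0,0,-0.6,1],[0,0,0,0,0,-0.6,1]]'; python3 -m crank '[[0,0,0,0,0,-0.3,-1],[0,0,0,0,0,0,-1],[0,0,0,0,0,0,-1]]';python3 plan.py .535 .3025 .160 95.5
python3 - <<'E'
from station import imaging
from h import *
s=imaging.grab_frame("scene");d=imaging.grab_frame("side");w=imaging.grab_frame("wrist")
cv2.imwrite("pics/w4.png",w["color"][:,:,::-1])
a=s["color"][100:250,180:340,::-1]; b=d["color"][100:250,220:380,::-1]
cv2.imwrite("pics/p2.png",cv2.resize(cv2.hconcat([a,b]),None,fx=2.5,fy=2.5,interpolation=cv2.INTER_CUBIC))
E
```

```text
clock: 4.15
ee_pos: [0.5329, 0.3027, 0.1677]
tcp_rot: [3.14, 0.002, 1.67]
wrist_force: [-0.4, -0.4, -0.3]
opening: 0.003
clock: 4.4
ee_pos: [0.5346, 0.3038, 0.1845]
tcp_rot: [3.133, -0.0, 1.671]
wrist_force: [1.4, -0.0, -0.2]
opening: 0.421
t 4.4 p [0.5346 0.3038 0.1845] rpy [179.49  -0.    95.72] F [ 1.4 -0.  -0.2] open 0.421
az 0.04  xyz [-0.03  0.01  0.61]  left 0.025 m -0.2 deg
az -0.00  xyz [ 0.  0. -0.]  left 0.000 m 0.0 deg
az -0.00  xyz [ 0.  0. -0.]  left 0.000 m 0.0 deg
az -0.00  xyz [ 0.  0. -0.]  left 0.000 m 0.0 deg
az -0.00  xyz [ 0.  0. -0.]  left 0.000 m 0.0 deg
```

View pics/p2.png

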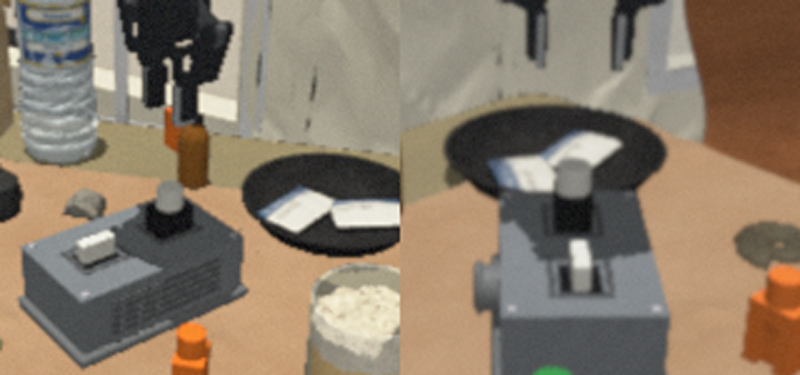

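View pics/w4.png

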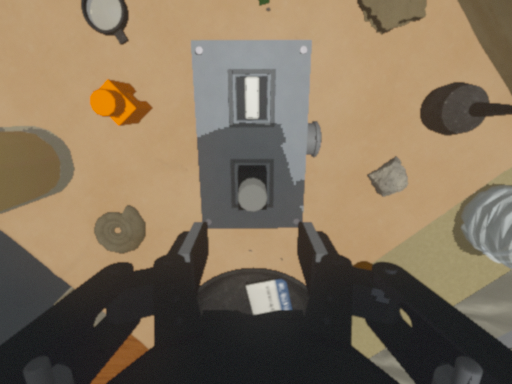

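```bash
python3 -m crank '[[0.1,0,0.03,-0.03,0,0.8,-1],[0,0,0,0,0,0.8,-1],[0,0,0,0,0,0.4,-1],[0,0,0,0,0,0.2,-1],[0,0,0,0,0,0.1,-1]]' 30;python3 plan.py .535 .3025 .080 95.5
```

```text
clock: 4.97
ee_pos: [0.5336, 0.302, 0.0851]
tcp_rot: [-3.137, 0.001, 1.668]
wrist_force: [0.9, 0.2, 1.0]
opening: 1.004
t 4.97 p [0.5336 0.302  0.0851] rpy [-1.7976e+02  8.0000e-02  9.5570e+01] F [0.9 0.2 1. ] open 1.004
az 0.01  xyz [0.01 0.04 0.13]  left 0.005 m -0.1 deg
az -0.00  xyz [ 0.  0. -0.]  left 0.000 m 0.0 deg
az -0.00  xyz [ 0.  0. -0.]  left 0.000 m 0.0 deg
az -0.00  xyz [ 0.  0. -0.]  left 0.000 m 0.0 deg
az -0.00  xyz [ 0.  0. -0.]  left 0.000 m 0.0 deg
```

```bash
python3 -m crank '[[0,0,0,0.01,0.04,0.13,0],[0,0,0,0,0,0,0.3],[0,0,0,0,0,0,0.7],[0,0,0,0,0,0,1],[0,0,0,0,0,0,1]]' 30;python3 -m crank '[[0,0,0,0,0,0,1],[0,0,0,0,0,0,1],[0,0,0,0,0,0,1]]';python3 plan.py .535 .3025 .160 95.5
python3 - <<'E'
from station import imaging
from h import *
s=imaging.grab_frame("scene");d=imaging.grab_frame("side")
a=s["color"][100:250,180:340,::-1]; b=d["color"][100:250,220:380,::-1]
cv2.imwrite("pics/p3.png",cv2.resize(cv2.hconcat([a,b]),None,fx=2.5,fy=2.5,interpolation=cv2.INTER_CUBIC))
E
```

```text
clock: 5.38
ee_pos: [0.5357, 0.3028, 0.0801]
tcp_rot: [-3.138, 0.001, 1.668]
wrist_force: [0.5, -0.4, 1.7]
opening: 0.298
clock: 5.63
ee_pos: [0.5357, 0.303, 0.0815]
tcp_rot: [-3.139, 0.001, 1.668]
wrist_force: [-0.6, 0.0, -1.0]
opening: 0.294
t 5.63 p [0.5357 0.303  0.0815] rpy [-1.7983e+02  5.0000e-02  9.5580e+01] F [-0.6  0.  -1. ] open 0.294
az 0.02  xyz [-0.   -0.01 -1.  ]  left 0.079 m -0.1 deg
az -0.00  xyz [-0.   -0.01 -0.96]  left 0.039 m 0.0 deg
az -0.00  xyz [ 0.  0. -0.]  left 0.000 m 0.0 deg
az -0.00  xyz [ 0.  0. -0.]  left 0.000 m 0.0 deg
az -0.00  xyz [ 0.  0. -0.]  left 0.000 m 0.0 deg
```

View pics/p3.png

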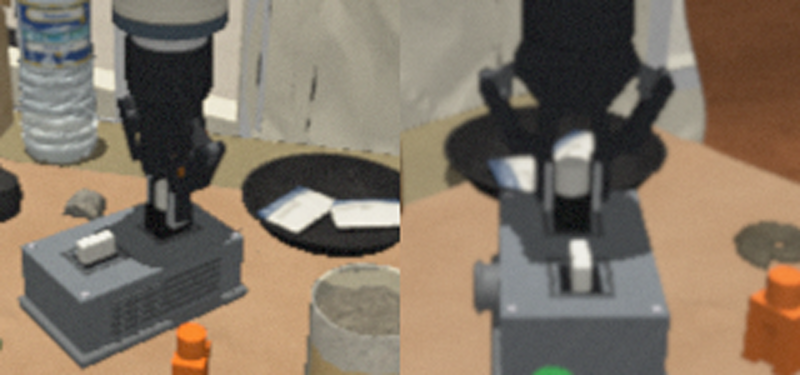

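The fingers hold the cartridge (opening 0.294, about 25 mm), so I lift it straight out.

```bash
python3 -m crank '[[0,0,0,0,0,-0.3,1],[0,0,0,0,0,-0.5,1],[0,0,0,0,0,-0.5,1],[0,0,0,0,0,-0.5,1],[0,0,0,0,0,-0.4,1]]';python3 plan.py .535 .3025 .16 95.5;  python3 - <<'E'
from station import imaging
from h import *
s=imaging.grab_frame("scene");d=imaging.grab_frame("side")
a=s["color"][60:250,180:340,::-1]; b=d["color"][60:250,220:380,::-1]
cv2.imwrite("pics/p4.png",cv2.resize(cv2.hconcat([a,b]),None,fx=2.5,fy=2.5,interpolation=cv2.INTER_CUBIC))
E
```

```text
clock: 6.15
ee_pos: [0.5354, 0.3024, 0.1728]
tcp_rot: [-3.135, 0.002, 1.668]
wrist_force: [0.5, -0.2, 0.3]
opening: 0.292
t 6.15 p [0.5354 0.3024 0.1728] rpy [-1.7965e+02  1.3000e-01  9.5570e+01] F [ 0.5 -0.2  0.3] open 0.292
az 0.01  xyz [ 0.   -0.01  0.32]  left 0.013 m -0.1 deg
az -0.00  xyz [ 0.  0. -0.]  left 0.000 m 0.0 deg
az -0.00  xyz [ 0.  0. -0.]  left 0.000 m 0.0 deg
az -0.00  xyz [ 0.  0. -0.]  left 0.000 m 0.0 deg
az -0.00  xyz [ 0.  0. -0.]  left 0.000 m 0.0 deg
```

View pics/p4.png

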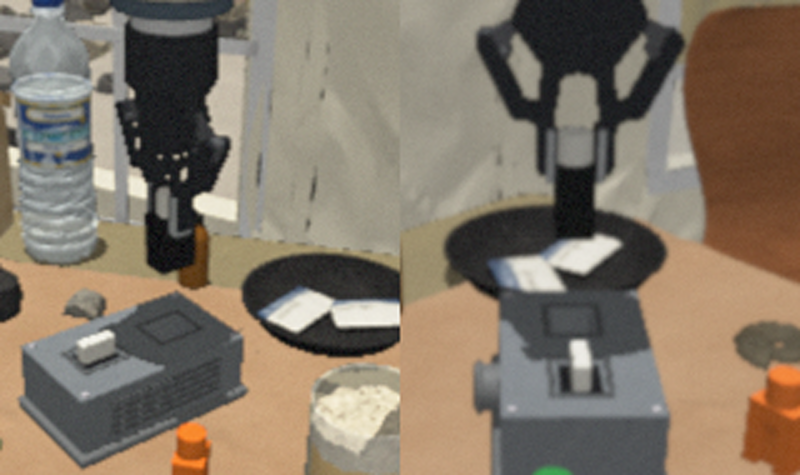

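Run:
```python
import cv2,numpy as np
from station import imaging
from h import *
w=cv2.imread("pics/w1.png")[30:220,255:445]; w=(255*(w/255.)**.4).astype(np.uint8)
s=imaging.grab_frame("scene"); 
c=s["color"][150:210,270:360,::-1]; c=(255*(c/255.)**.4).astype(np.uint8)
w=cv2.resize(w,(400,400),interpolation=cv2.INTER_CUBIC); c=cv2.resize(c,(400,267),interpolation=cv2.INTER_CUBIC)
c=cv2.copyMakeBorder(c,0,133,0,0,cv2.BORDER_CONSTANT)
cv2.imwrite("pics/dish.png",cv2.hconcat([w,c]))
d=imaging.grab_frame("side")
for X in [(.587,.048,.005),(.508,.112,.005),(.554,.084,.005)]: print(X,proj(s,X),"montage",400+(proj(s,X)-[270,150])*400/90)
```

```text
(0.587, 0.048, 0.005) [314.59032827 178.56409436] montage [598.17923674 526.95153049]
(0.508, 0.112, 0.005) [314.73276829 197.82787287] montage [598.81230349 612.56832389]
(0.554, 0.084, 0.005) [312.00415985 187.06486085] montage [586.6851549  564.73271488]
```

View pics/dish.png

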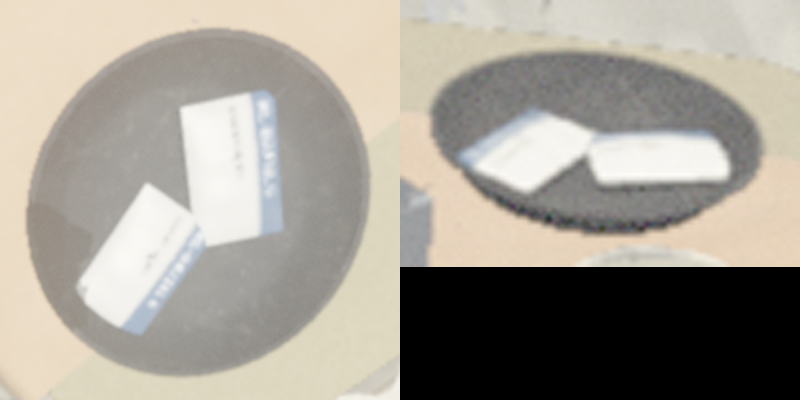

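Run:
```python
import cv2,numpy as np
from station import imaging
from h import *
s=imaging.grab_frame("scene");d=imaging.grab_frame("side")
S=lambda x,y:(s,270+(x-400)*90/400-.4,150+y*90/400-.4)
c=d["color"][130:190,225:340,::-1];c=(255*(c/255.)**.5).astype(np.uint8); cv2.imwrite("pics/sd.png",cv2.resize(c,None,fx=6,fy=6,interpolation=cv2.INTER_CUBIC))
for n,p in dict(junc=(592,138),c1far=(535,108),c1left=(460,158),c1near=(528,193),c2far=(712,132),c2right=(730,180),c2near=(600,186)).items(): print(n,onz(*S(*p),.006).round(3),onz(*S(*p),.012).round(3))
```

```text
junc [0.579 0.061 0.006] [0.571 0.068 0.012]
c1far [0.628 0.069 0.006] [0.619 0.076 0.012]
c1left [0.6   0.149 0.006] [0.592 0.155 0.012]
c1near [0.546 0.136 0.006] [0.539 0.142 0.012]
c2far [ 0.548 -0.011  0.006] [ 0.54  -0.003  0.012]
c2right [0.498 0.019 0.006] [0.491 0.027 0.012]
c2near [0.532 0.093 0.006] [0.524 0.1   0.012]
```

View pics/sd.png

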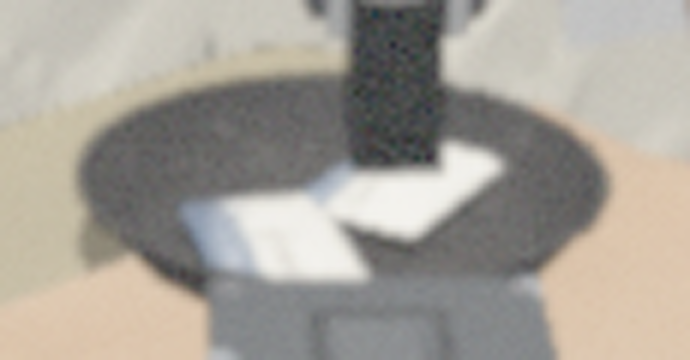

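```bash
python3 - <<'E'
from station import imaging
from h import *
s=imaging.grab_frame("scene");d=imaging.grab_frame("side")
b=onz(d,212,186,0);print("bottle base",b,onz(s,258,174,0), "top",tri((s,258,147),(d,211,148)))
E
python3 plan.py .588 .046 .17 95.5
```

```text
bottle base [0.70041076 0.17951512 0.        ] [ 6.94731533e-01  1.70601402e-01 -1.11022302e-16] top (array([0.70021746, 0.17004691, 0.08401011]), array([7.05537837e-06]))
t 6.55 p [0.5345 0.3021 0.1696] rpy [-179.48    0.18   95.57] F [ 0.   0.4 -0.6] open 0.291
az 0.01  xyz [-0.99  0.11 -0.  ]  left 0.262 m -0.1 deg
az -0.00  xyz [-0.99  0.11 -0.  ]  left 0.222 m 0.0 deg
az -0.00  xyz [-0.99  0.11 -0.  ]  left 0.182 m 0.0 deg
az -0.00  xyz [-0.99  0.11 -0.  ]  left 0.142 m 0.0 deg
az -0.00  xyz [-0.99  0.11 -0.  ]  left 0.102 m 0.0 deg
```

```bash
python3 -m crank '[[-0.05,0,0,-0.6,0.07,0,1],[0,0,0,-0.8,0.09,0,1],[0,0,0,-0.8,0.09,0,1],[0,0,0,-0.8,0.09,0,1],[0,0,0,-0.8,0.09,0,1]]';python3 -m crank '[[0,0,0,-0.8,0.09,0,1],[0,0,0,-0.8,0.09,0,1],[0,0,0,-0.5,0.05,0,1]]'; python3 plan.py .588 .046 .08 95.5
```

```text
clock: 6.97
ee_pos: [0.5649, 0.1531, 0.1664]
tcp_rot: [-3.132, 0.002, 1.676]
wrist_force: [0.6, -0.0, -0.0]
opening: 0.294
clock: 7.22
ee_pos: [0.5826, 0.0647, 0.1647]
tcp_rot: [-3.129, 0.003, 1.676]
wrist_force: [0.4, -0.7, -0.5]
opening: 0.296
t 7.22 p [0.5826 0.0647 0.1647] rpy [-1.7928e+02  1.6000e-01  9.6020e+01] F [ 0.4 -0.7 -0.5] open 0.296
az 0.10  xyz [-0.22  0.04  0.97]  left 0.087 m -0.5 deg
az -0.00  xyz [-0.22  0.04  0.97]  left 0.047 m 0.0 deg
az -0.00  xyz [-0.04  0.01  0.17]  left 0.007 m 0.0 deg
az -0.00  xyz [ 0.  0. -0.]  left 0.000 m 0.0 deg
az -0.00  xyz [ 0.  0. -0.]  left 0.000 m 0.0 deg
```

```bash
python3 -m crank '[[-0.14,0.03,0.1,-0.3,0.04,0.5,1],[0,0,0,-0.15,0.04,0.7,1],[0,0,0,0,0,0.5,1],[0,0,0,0,0,0.2,1],[0,0,0,0,0,0,1]]'; python3 plan.py .588 .046 .045 95.5
python3 - <<'E'
from station import imaging
from h import *
s=imaging.grab_frame("scene");d=imaging.grab_frame("side")
a=s["color"][110:230,260:380,::-1]; b=d["color"][80:200,225:345,::-1]
cv2.imwrite("pics/p5.png",cv2.resize(cv2.hconcat([a,b]),None,fx=3.3,fy=3.3,interpolation=cv2.INTER_CUBIC))
E
```

```text
clock: 7.63
ee_pos: [0.5886, 0.0397, 0.0847]
tcp_rot: [-3.141, 0.001, 1.66]
wrist_force: [-0.2, 0.6, -1.3]
opening: 0.29
t 7.63 p [0.5886 0.0397 0.0847] rpy [-1.7999e+02  5.0000e-02  9.5120e+01] F [-0.2  0.6 -1.3] open 0.29
az -0.08  xyz [ 0.16 -0.    0.99]  left 0.040 m 0.4 deg
az -0.00  xyz [ 0.   -0.    0.01]  left 0.000 m 0.0 deg
az -0.00  xyz [ 0.  0. -0.]  left 0.000 m 0.0 deg
az -0.00  xyz [ 0.  0. -0.]  left 0.000 m 0.0 deg
az -0.00  xyz [ 0.  0. -0.]  left 0.000 m 0.0 deg
```

View pics/p5.png

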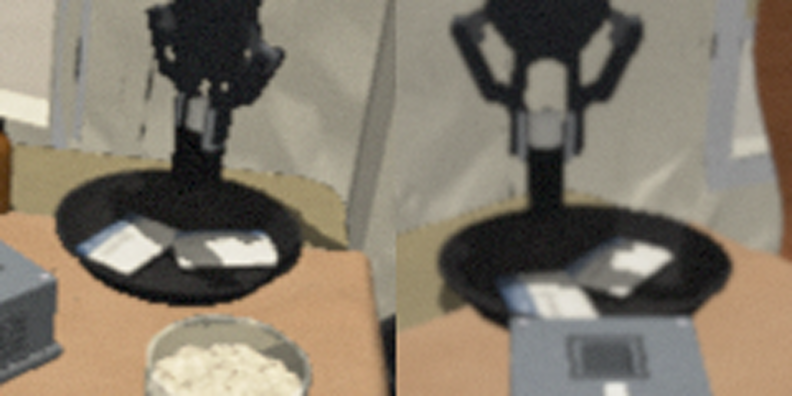

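```bash
python3 -m crank '[[0,0,-0.08,0.16,0,0.4,1],[0,0,0,0,0,0.25,1],[0,0,0,0,0,0.05,1],[0,0,0,0,0,0,1]]'; python3 plan.py .588 .046 .041 95.5
```

```text
clock: 8.07
ee_pos: [0.5915, 0.0478, 0.0618]
tcp_rot: [3.134, 0.002, 1.67]
wrist_force: [-0.1, 0.2, 0.2]
opening: 0.292
t 8.07 p [0.5915 0.0478 0.0618] rpy [1.7955e+02 1.1000e-01 9.5680e+01] F [-0.1  0.2  0.2] open 0.292
az 0.04  xyz [-0.04 -0.09  0.52]  left 0.021 m -0.2 deg
az -0.00  xyz [ 0.  0. -0.]  left 0.000 m 0.0 deg
az -0.00  xyz [ 0.  0. -0.]  left 0.000 m 0.0 deg
az -0.00  xyz [ 0.  0. -0.]  left 0.000 m 0.0 deg
az -0.00  xyz [ 0.  0. -0.]  left 0.000 m 0.0 deg
```

```bash
python3 -m crank '[[0.07,0.02,0,-0.04,-0.07,0.25,1],[0,0,0,0,0,0.1,1],[0,0,0,0,0,0.05,1],[0,0,0,0,0,0,1]]'; python3 plan.py .588 .046 .041 95.5; python3 -m crank '[[0,0,0,0,0,0.06,1],[0,0,0,0,0,0.04,1]]'
```

```text
clock: 8.4
ee_pos: [0.5898, 0.0456, 0.0464]
tcp_rot: [3.138, 0.0, 1.67]
wrist_force: [0.3, 1.0, -1.1]
opening: 0.294
t 8.4 p [0.5898 0.0456 0.0464] rpy [1.7978e+02 2.0000e-02 9.5690e+01] F [ 0.3  1.  -1.1] open 0.294
az 0.04  xyz [ 0.01 -0.04  0.13]  left 0.006 m -0.2 deg
az -0.00  xyz [ 0.  0. -0.]  left 0.000 m 0.0 deg
az -0.00  xyz [ 0.  0. -0.]  left 0.000 m 0.0 deg
az -0.00  xyz [ 0.  0. -0.]  left 0.000 m 0.0 deg
az -0.00  xyz [ 0.  0. -0.]  left 0.000 m 0.0 deg
clock: 8.57
ee_pos: [0.5902, 0.0454, 0.0425]
tcp_rot: [3.137, 0.0, 1.67]
wrist_force: [-0.2, 0.4, -0.4]
opening: 0.293
```

```bash
for i in 1 ; do python3 -m crank '[[0,0,0,0,0,0.04,1]]'; python3 -m crank '[[0,0,0,0,0,0.03,1]]'; done
```

```text
clock: 8.65
ee_pos: [0.5903, 0.0454, 0.0409]
tcp_rot: [3.137, 0.0, 1.67]
wrist_force: [0.1, 0.7, -0.3]
opening: 0.295
clock: 8.73
ee_pos: [0.5903, 0.0453, 0.0395]
tcp_rot: [3.137, 0.0, 1.67]
wrist_force: [-0.0, 0.1, -0.7]
opening: 0.293
```

```bash
python3 -m crank '[[0,0,0,0,0,0.03,1]]'; python3 -m crank '[[0,0,0,0,0,0.02,1]]'
python3 - <<'E'
from station import imaging
from h import *
s=imaging.grab_frame("scene");d=imaging.grab_frame("side")
a=s["color"][110:230,260:380,::-1]; b=d["color"][80:200,225:345,::-1]
cv2.imwrite("pics/p6.png",cv2.resize(cv2.hconcat([a,b]),None,fx=3.3,fy=3.3,interpolation=cv2.INTER_CUBIC))
E
```

```text
clock: 8.82
ee_pos: [0.5905, 0.0453, 0.0392]
tcp_rot: [3.136, 0.001, 1.67]
wrist_force: [-11.1, -0.3, 45.4]
opening: 0.296
clock: 8.9
ee_pos: [0.5904, 0.0454, 0.0393]
tcp_rot: [3.136, 0.001, 1.67]
wrist_force: [-5.8, -0.5, 18.4]
opening: 0.295
```

View pics/p6.png

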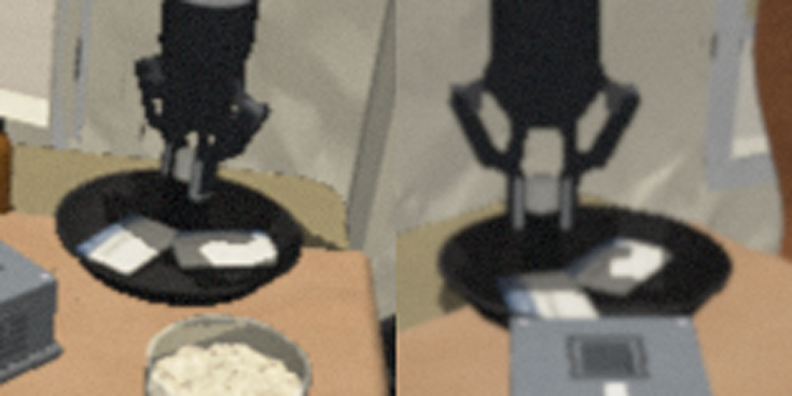

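```bash
python3 -m crank '[[0,0,0,0,0,0,1],[0,0,0,0,0,-0.01,1]]'; python3 -m crank '[[0,0,0,0,0,0,0.36],[0,0,0,0,0,0,0.3],[0,0,0,0,0,0,0.2],[0,0,0,0,0,0,0.1]]'; python3 -m crank '[[0,0,0,0,0,0,-0.05],[0,0,0,0,0,0,-0.1],[0,0,0,0,0,0,-0.1]]'
python3 - <<'E'
from station import imaging
from h import *
s=imaging.grab_frame("scene");d=imaging.grab_frame("side")
a=s["color"][110:230,260:380,::-1]; b=d["color"][80:200,225:345,::-1]
cv2.imwrite("pics/p7.png",cv2.resize(cv2.hconcat([a,b]),None,fx=3.3,fy=3.3,interpolation=cv2.INTER_CUBIC))
E
```

```text
clock: 9.17
ee_pos: [0.5904, 0.0454, 0.0403]
tcp_rot: [3.135, 0.001, 1.67]
wrist_force: [0.1, 0.5, -0.3]
opening: 0.288
clock: 9.5
ee_pos: [0.5907, 0.0454, 0.0403]
tcp_rot: [3.135, 0.001, 1.67]
wrist_force: [0.4, -0.3, 0.9]
opening: 0.448
clock: 9.75
ee_pos: [0.5907, 0.0454, 0.04]
tcp_rot: [3.135, 0.001, 1.67]
wrist_force: [1.4, -0.0, 0.1]
opening: 0.547
```

View pics/p7.png

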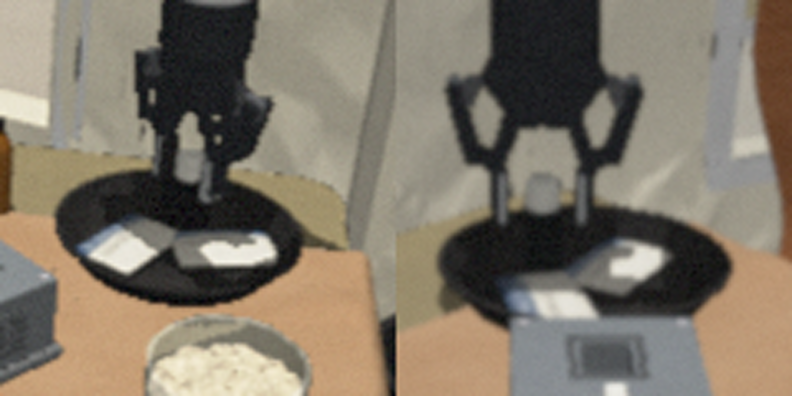

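The fingers are clear on both sides and the cartridge stands upright, so I raise the hand.

```bash
python3 -m crank '[[0,0,0,0,0,-0.3,-0.1],[0,0,0,0,0,-0.7,-0.1],[0,0,0,0,0,-1,-0.1],[0,0,0,0,0,-1,-0.1],[0,0,0,0,0,-1,-0.1]]'; python3 -m crank '[[0,0,0,-0.9,0,-0.2,-0.1],[0,0,0,-0.9,0,0,-0.1],[0,0,0,-0.5,0,0,-0.1],[0,0,0,0,0,0,-0.1]]'
python3 - <<'E'
from station import imaging
from h import *
s=imaging.grab_frame("scene");d=imaging.grab_frame("side");w=imaging.grab_frame("wrist")
a=s["color"][110:250,180:340,::-1]; b=d["color"][100:240,225:385,::-1]
cv2.imwrite("pics/p8.png",cv2.resize(cv2.hconcat([a,b]),None,fx=2.5,fy=2.5,interpolation=cv2.INTER_CUBIC))
cv2.imwrite("pics/w8.png",w["color"][:,:,::-1])
E
```

```text
clock: 10.27
ee_pos: [0.5847, 0.0455, 0.2004]
tcp_rot: [-3.132, -0.001, 1.67]
wrist_force: [1.1, -0.3, -0.6]
opening: 0.549
clock: 10.6
ee_pos: [0.5982, -0.048, 0.2246]
tcp_rot: [3.132, 0.003, 1.674]
wrist_force: [-0.4, -0.3, 0.3]
opening: 0.555
```

View pics/p8.png

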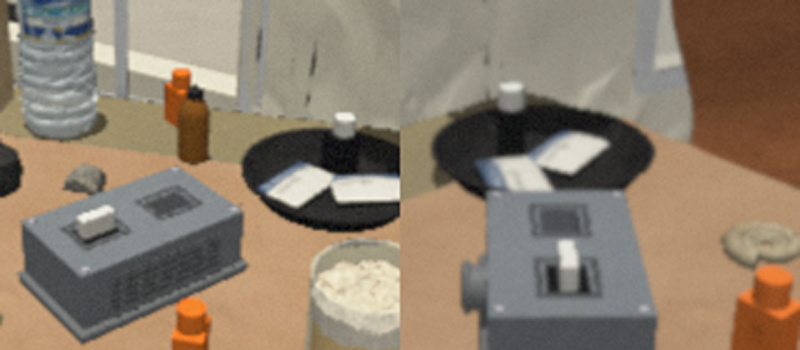

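View pics/w8.png

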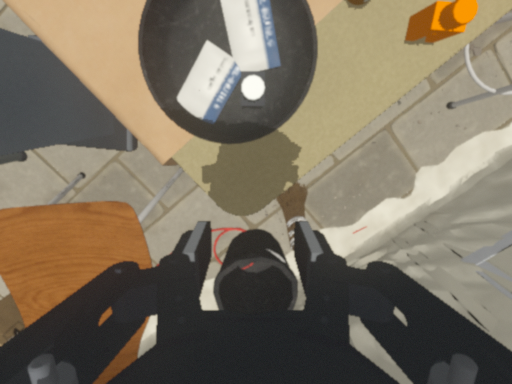

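In the wrist view the cartridge stands upright in the dish, with its knob at about (254,88) beside the sachets. In the scene and side views the bar is still down in its bay, at about (96,222) and (568,265) in the montage, and the other bay is empty. The hand touches nothing.

```bash
python3 -c "
from station import bot
print(bot.job_done()); print(bot.get_obs()['clock'])"
```

```text
the job is handed in; nothing more can be done
None
the job is handed in; nothing more can be done
```

The knob cartridge is out of the station and standing upright in the black dish, and I handed the job in at about 10.8 s on the robot's clock.

- **Release:** I pressed the knob down with the closed fingers to its bottom stop, about 10 mm, reaching about 25 N. When I lifted the hand, the cartridge sprang up.
- **Transfer:** I gripped it across its 26 mm width, drew it straight out, and lowered it in small steps onto bare dish floor between the two sachets. I then opened the fingers gently and withdrew.
- **Final views:** All three cameras showed the cartridge upright inside the rim and the hand clear. The scene and side views showed its bay empty and the bar cartridge still down in its bay.
- **Touchdown force:** When the cartridge touched the dish floor, the wrist force spiked to about 45 N for one row before I eased off. The load went through the held cartridge, not the gripper's body, and was well under the 120 N wrist limit, but it was firmer than I intended.
- **Measurements:** One wrist-camera fix of the dish was about 8 mm off the other cameras, probably because the arm was still moving when I took it. I corrected for this using the scene and side views. The knob position agreed across all three cameras to about 2 mm once the arm was still.

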